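# Sort the slide chambers back onto their warmers and lid the open one

## Robot

A 6-joint arm with a two-finger parallel gripper is mounted at the origin on the work surface. World frame = base frame: x ahead of the robot, y to its left, z up, the work surface at z = 0. Lengths are in m, angles in degrees, forces in N, time in s.
With the tool pointing down it reaches from about 0.25 to 0.8 m from the base axis. Payload 8.5 kg.
Tool frame: the origin (TCP) lies on the centre line of the jaws, within the pads' length; the fingertips stand 8 mm ahead of it and the grasp point (between the pads) lies 11 mm behind it (manip.tip_extent is the distance from the TCP to the fingertips, in m); z points along the fingers, y is the line along which they close (so a half turn about z gives the same grasp; the last joint's range is limited). The gripper opens to 85 mm and grips with 20 to 120 N. Pads are 22 mm wide; open, the fingers measure 114 mm over their backs; the gripper's body (76 mm by 85 mm) begins 54 mm behind the grasp point. The pads swing forward as they close: fully open they stand 13 mm farther back than shut.
Start: joints at [71.62, 13.648, -0.773, 75.585, 0, 90], TCP at [0.166, 0.498, 0.239] pointing down, gripper open.
Joint ranges: [-152.45, 152.45], [-59.26, 108.67], [-65.41, 83.53], [-104.44, 129.93], [-82.83, 76.93], [-180, 180]. Speed limits (degrees/s): [127.2, 127.2, 159.86, 180, 180, 180].

## Interface

Orientations are given as [roll, pitch, yaw] about the fixed x, y, z axes, in that order (R = Rz(yaw) Ry(pitch) Rx(roll)).
In Python, from plant import manip, viewer, spotter gives the robot as it stands. The module is installed in compiled form; this text tells all that it offers.
- The arm moves only by the tool send_path, called after ">>>" in YAML: its name, and indented under it one key for each argument. Schema: {"type":"object","properties":{"increments":{"type":"array","items":{"type":"object","properties":{"tx":{"type":"number"},"ty":{"type":"number"},"tz":{"type":"number"},"ax":{"type":"number"},"ay":{"type":"number"},"az":{"type":"number"}},"additionalProperties":false},"minItems":1,"maxItems":8},"jaw":{"type":"number"},"grip_force":{"type":"number"},"only":{"type":"string"},"quiet":{"type":"boolean"},"lines":{"type":"string"}},"required":["increments"],"additionalProperties":false}. increments is a list of rows, 1 to 8 of them, each an object with the fields tx, ty, tz (the shift in a scale on which 1.0 is 75 cm), ax, ay, az (a rotation vector in a scale on which 1.0 is 90 degrees); a field left out counts as zero; each row is the pose to reach, as a shift and turn from the pose commanded when the call began, along the tool's axes at that moment; what a row does not reach only later rows make up. A row lasts 1/8 s, in which the tool goes at most 0.0625 m and 10.7 degrees, less where a joint would pass 70% of its speed; a pose out of reach is approached as far as the arm can. jaw is the finger opening in m, set as the call begins (left out keeps the last). The fingers move at their own pace and stop on an object; grip_force is the grip in N (left out, the last holds). Time passes only in rows, so rows that do not move let the fingers close. The tool returns the time, the measured TCP pose, the force, the opening and the grip force at its end. only (a regular expression) keeps the lines of the reply that match it, lines (a string "A,B") keeps lines A to B, and quiet returns only ok. No shift or turn number may pass 1 either way. Input that does not fit is refused with a message, and nothing moves.
- manip.get_state(): the state, without advancing time (a new reading comes with each control period).
- viewer.capture(name): name is "scene" or "top" or "wrist"; returns a dict with "image" (400x640x3 uint8, red, green, blue), "z_map" (400x640 float32, m along the optical axis (not along the pixel's ray), 0 where there is no reading), "fx", "fy", "cx", "cy" (pixels), "world_to_cam" (4x4, takes a point from world to camera coordinates); the wrist camera has in their place "hand_eye" (4x4, takes a point from camera to tool coordinates, whose origin is the TCP and whose axes are the flange's). Camera axes: x right, y down, z forward; pixel columns grow to the right and rows downward; lengths in m; the calibration is good to about 2 mm. A picture is of the moment at which its call begins: read the wrist's pose just before it.
- manip.close_job(): hands the job in; it is judged then, once.
Trained networks look in the newest picture that a camera, given by its name, has taken for a name from the list of things; names that differ only in an ending like _2 or _b are one class to them, and where a whole thing is asked for, a point or a joint stands for the part that bears it (a point fixed in the world has none). Each returns a list of dicts, best first, with "p" (0 to 1); they miss things now and then, are a little off and sometimes report something else, mostly with a low value. They report only what shows in the picture. A call takes as long as a camera call.
- spotter.trace(target, camera): "mask" (400x640 bool, what is visible of it) and "uv" ([column, row] in pixels, amid what is visible of it).
The state is a dict: "time_s": time; "joint_positions": joint angles; "dq": joint speeds; "joint_torque": joint torques, N m; "tcp_pos": TCP position; "tool_rot": TCP orientation; "ft_force": force on the tool from outside, world axes, zero at the start; "torque": the same for the moment, N m; "opening": finger opening in m; "grip_force": force on a finger pad.
Only numpy, scipy, OpenCV 4.12 (cv2) and the standard library are available. Lean on these libraries where they do the work, as an engineer would, in place of code of your own. Each camera call takes 0.05 s, during which the arm holds its last target. There are 200 camera calls.

## Task

The slide chambers got mixed up on the three warmers: put each one on the warmer with the strip of its own colour, flat on the plate, centred and square inside the raised rim, parking one on the empty steel tray when you need room. The yellow one stands open, so snap its loose lid fully home on it. Set things down instead of dropping them, keep the chambers level, and leave the reagent bottle and the tube rack where they are.

Things in the scene. Friction and masses are not known exactly. Their poses are not given: they have to be found in the camera images.
- chamber_yellow: Yellow slide chamber, open: two slides (fixed) show inside. Origin: centre of underside, x along its length, z up. Body 90 (x) x 60 (y) mm with upright sides to 23 mm (grip across y here). Above, to 36 mm, a 2 mm thick neck leans in to 87 x 57 at the rim. Mid-end (+x, -x) catches, sloped on top, 28 mm up, stand out to x 48.3. 0.09 to 0.16 kg. Starts on the red warmer.
- chamber_blue: Blue slide chamber, closed: its lid is on for good (one rigid piece). Origin: centre of underside, x along its length, z up. Body 90 (x) x 60 (y) mm, 23 high; from 23 to 39 mm up is the lid, 66 mm wide (y: grip it here), 96 long, 102 over the end clips. 0.12 to 0.22 kg. Alike after half a turn. It starts on the blue warmer (leave it) or on the yellow one.
- chamber_red: Red slide chamber, closed: its lid is on for good (one rigid piece). Origin: centre of underside, x along its length, z up. Body 90 (x) x 60 (y) mm, 23 high; from 23 to 39 mm up is the lid, 66 mm wide (y: grip it here), 96 long, 102 over the end clips. 0.12 to 0.22 kg. Alike after half a turn. It starts on the yellow warmer or on the blue one.
- lid_yellow: Loose yellow lid, open side down. Origin: centre of skirt's lower edge, x along length. 66 wide (y: grip here), 102 long over end clips, 16 high (13 skirt, 3 plate), 36 g. Fits the yellow chamber's neck either way round, 3 mm play at the rim. Laid on, it stops 7 mm high; 10 N (20 is safe) straight down on mid-top snaps the clips over the catches. Home: origin 23 mm over the chamber's, top 39.
- warmer_yellow: Slide warmer with yellow strip, fixed: white housing on black base. Origin: on the bench under the middle of its dark blue plate; z up. Plate 46 mm above it, 126 (x) x 92 (y) mm, framed by a white rim with its top at 50 mm. Housing 120 mm wide (y), from x -115 (panel; the yellow strip, 20 x 108 mm, lies at x -78) to x +75. Holds one chamber; the yellow one belongs here.
- warmer_blue: Slide warmer with blue strip, fixed: white housing on black base. Origin: on the bench under the middle of its dark blue plate; z up. Plate 46 mm above it, 126 (x) x 92 (y) mm, framed by a white rim with its top at 50 mm. Housing 120 mm wide (y), from x -115 (panel; the blue strip, 20 x 108 mm, lies at x -78) to x +75. Holds one chamber; the blue one belongs here.
- warmer_red: Slide warmer with red strip, fixed: white housing on black base. Origin: on the bench under the middle of its dark blue plate; z up. Plate 46 mm above it, 126 (x) x 92 (y) mm, framed by a white rim with its top at 50 mm. Housing 120 mm wide (y), from x -115 (panel; the red strip, 20 x 108 mm, lies at x -78) to x +75. Holds one chamber; the red one belongs here.
- tray: Shallow stainless-steel tray fixed to the bench, 160 (x) x 122 (y) mm, empty at the start: the free spot for parking a chamber. Origin: centre of its underside, on the bench; its inner floor (154 x 116 mm) is 2 mm above that, its rim top 6 mm.
- bottle: Bystander: white reagent bottle with green label, 60 mm across, 135 mm tall, loose, beyond the warmers. Origin: centre of its underside. Leave it alone.
- tube_rack: Bystander: white rack of capped tubes, 60 (x) x 110 (y) mm, 98 mm tall over the caps, loose, beyond the warmers. Origin: centre of its underside. Leave it alone.

How it is judged:
By the outcome, as a careful person would: the job done as asked, in the order asked, and still so for the second after the job is handed in, with the robot touching nothing.
It also fails if it takes over 136 s, if anything falls off the work surface, if the arm or the gripper's body presses on something with over 40 N, if the wrist force passes 120 N, or if a joint passes its speed limit or range.

## Working session

There is one attempt and no reset: what is moved stays moved. The work goes in short steps, Python scripts to look and compute and a tool call to move; the robot and the scene stay as the last step left them, time stands still between calls to the robot, and variables do not carry over. Pictures are saved under pics/ and viewed, at most 14 in all, crops included, and the job is handed in when it is done.

```bash
mkdir -p pics
```

Create h.py:
```python
import numpy as np, cv2
from plant import manip, viewer, spotter
def cap(n):
    c=viewer.capture(n); return c
def pts(c,mask=None):
    z=c["z_map"]; v,u=np.nonzero((z>0) if mask is None else (mask&(z>0)))
    d=z[v,u]; P=np.c_[(u-c["cx"])*d/c["fx"],(v-c["cy"])*d/c["fy"],d]
    M=np.linalg.inv(c["world_to_cam"]); return P@M[:3,:3].T+M[:3,3],u,v
def save(c,name): cv2.imwrite("pics/"+name,cv2.cvtColor(c["image"],cv2.COLOR_RGB2BGR))
```

Run:
```python
from h import *
s=manip.get_state(); print({k:np.round(v,3) for k,v in s.items()})
for n in ["scene","top"]:
    c=cap(n); save(c,n+"0.png")
    for t in ["chamber_yellow","chamber_blue","chamber_red","lid_yellow","warmer_yellow","warmer_blue","warmer_red","tray","bottle","tube_rack"]:
        for r in spotter.trace(t,n)[:2]:
            P,u,v=pts(c,r["mask"])
            if len(P)<20: continue
            zt=np.percentile(P[:,2],95); Q=P[abs(P[:,2]-zt)<.006]
            b=cv2.minAreaRect(Q[:,:2].astype(np.float32)*1000)
            print(n,t,round(r["p"],2),np.round(r["uv"]),"ztop",round(zt,4),"rect",np.round(b[0],1),np.round(b[1],1),round(b[2],1),len(Q))
```

```text
{'time_s': np.float64(0.0), 'joint_positions': array([ 7.1620e+01,  1.3680e+01, -8.1700e-01,  7.5583e+01,  1.0000e-03,
        9.0002e+01]), 'dq': array([ 0.015, -0.04 , -0.068, -0.035,  0.033,  0.073]), 'joint_torque': array([ 2.0000e-03, -5.3877e+01,  3.4644e+01,  1.8000e-02,  0.0000e+00,
       -0.0000e+00]), 'tcp_pos': array([0.165, 0.498, 0.239]), 'tool_rot': array([-1.79920e+02, -1.00000e-03,  1.61619e+02]), 'ft_force': array([ 0.237,  0.159, -0.04 ]), 'torque': array([-0.043,  0.031,  0.016]), 'grip_force': np.float64(0.0), 'opening': np.float64(0.085)}
scene chamber_yellow 0.59 [197. 166.] ztop 0.0823 rect [ 446.6 -370. ] [95.8 58.9] 4.1 119
scene chamber_blue 0.78 [434. 149.] ztop 0.0892 rect [409.8 391.4] [ 68.  107.2] 87.9 362
scene chamber_red 0.58 [325. 197.] ztop 0.0891 rect [624.8  10.6] [106.5  66.3] 4.9 486
scene lid_yellow 0.58 [384. 194.] ztop 0.021 rect [561.2 203.1] [ 66.5 102. ] 87.3 375
scene warmer_yellow 0.56 [427. 163.] ztop 0.0541 rect [389.7 387.6] [198.1 124.1] 6.1 524
scene warmer_yellow 0.48 [323. 196.] ztop 0.0891 rect [627.5  10.8] [101.1  66.3] 4.9 4
[... 839 characters left out ...]
9] [ 65.4 102.4] 87.2 423
top warmer_yellow 0.56 [216. 271.] ztop 0.0543 rect [394.5 385. ] [189.2 121.7] 6.2 788
top warmer_blue 0.62 [326. 199.] ztop 0.0549 rect [610.5  12.6] [120.  187.3] 88.7 722
top warmer_red 0.73 [453. 254.] ztop 0.0538 rect [ 428.5 -371.6] [189.8 120.8] 5.2 932
top warmer_red 0.36 [270. 207.] ztop 0.0206 rect [563.7 201. ] [ 65.1 102.6] 86.6 432
top tray 0.73 [392. 200.] ztop 0.0077 rect [ 580.3 -183.9] [121.3 160.5] 88.5 1000
top bottle 0.69 [274. 151.] ztop 0.1366 rect [745.2 184.3] [27.1 24.2] 4.5 60
top bottle 0.63 [327. 203.] ztop 0.0548 rect [610.5  12.6] [119.9 187.3] 88.7 747
top tube_rack 0.84 [381. 142.] ztop 0.0989 rect [ 752.7 -151.5] [45.5 79.5] 8.8 123
```

Run:
```python
from h import *
print(manip.tip_extent)
a=cv2.imread("pics/top0.png"); cv2.imwrite("pics/topc.png",cv2.resize(a[110:330,140:540],None,fx=2,fy=2,interpolation=cv2.INTER_CUBIC))
c=cap("wrist"); save(c,"w0.png"); print(c["hand_eye"].round(4),c["fx"],c["cx"],c["cy"])
```

```text
0.008
[[ 1.000e-03 -9.656e-01 -2.601e-01  6.550e-02]
 [ 1.000e+00  9.000e-04  5.000e-04 -3.000e-04]
 [-2.000e-04 -2.601e-01  9.656e-01 -1.346e-01]
 [ 0.000e+00  0.000e+00  0.000e+00  1.000e+00]] 322.93890915279894 318.6933694524016 202.10490385119698
```

View pics/topc.png

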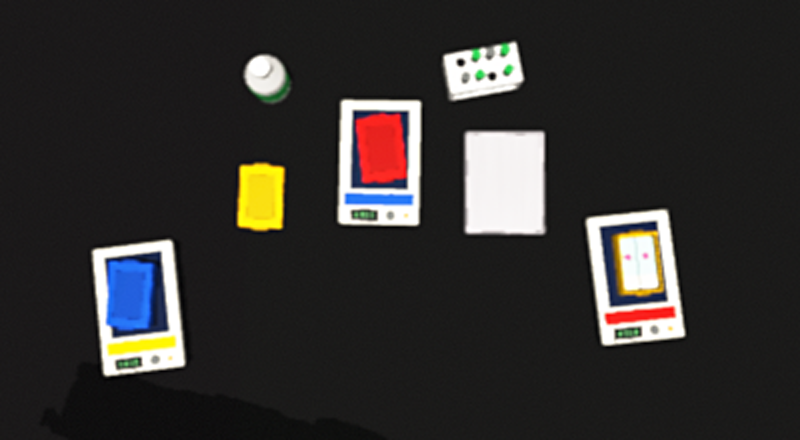

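View pics/w0.png

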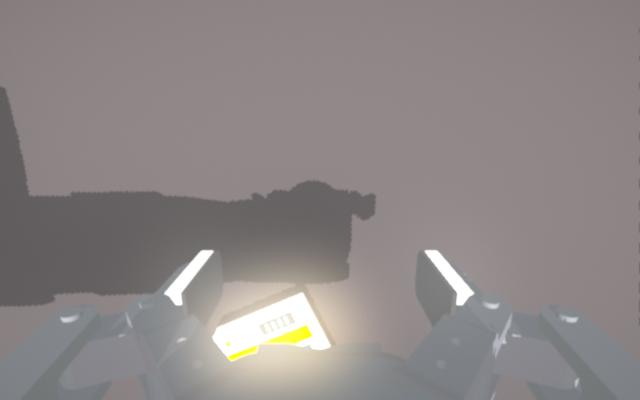

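Add to h.py:
```python
from scipy.spatial.transform import Rotation as R
def pose():
    s=manip.get_state(); return np.array(s["tcp_pos"]),R.from_euler("xyz",s["tool_rot"],degrees=True)
def go(x,y,z,yaw):
    p,r=pose(); d=r.inv().apply(np.array([x,y,z])-p)
    print("to",np.round([x,y,z,yaw],4),"ROW",d.round(4).tolist(),(r.inv()*R.from_euler("xyz",[180,0,yaw],degrees=True)).as_rotvec(degrees=True).round(2).tolist())
def wpts():
    p,r=pose(); c=cap("wrist"); T=np.eye(4); T[:3,:3]=r.as_matrix(); T[:3,3]=p
    c["world_to_cam"]=np.linalg.inv(T@c["hand_eye"]); return c
def rect(P,tag):
    b=cv2.minAreaRect(P[:,:2].astype(np.float32)*1000); (w,h),a=b[1],b[2]
    if w<h: a-=90
    a=(a+90)%180-90
    print(tag,"ctr",np.round(b[0],1),"size",round(max(w,h),1),round(min(w,h),1),"yaw",round(a,2),"zmed",round(np.median(P[:,2])*1000,1),len(P)); return np.array(b[0]),a
def near(P,xy,rad): return np.hypot(P[:,0]-xy[0],P[:,1]-xy[1])<rad
def big(m):
    n,l,s,_=cv2.connectedComponentsWithStats(m.astype(np.uint8),connectivity=4)
    return l==1+np.argmax(s[1:,4])
def look(c,xy,zlo,zhi,tag,rad=.15,white=False):
    P,u,v=pts(c); k=near(P,xy,rad)&(P[:,2]>zlo)&(P[:,2]<zhi)
    if white:
        q=c["image"][v,u].astype(int); k&=(q.min(1)>110)&(q.max(1)-q.min(1)<60)
    m=np.zeros((400,640),bool); m[v[k],u[k]]=1; m=big(m); Q,_,_=pts(c,m); return rect(Q,tag)
def warm(c,xy):
    b,a=look(c,xy,.042,.060,"housing"); t=np.radians(a); o=b+20*np.array([np.cos(t),np.sin(t)]); print(" warmer origin",o.round(1),"yaw",round(a,2)); return o,a
```

```bash
python3 -c "
from h import *
go(.628,.010,.24,183)"
```

```text
to [6.28e-01 1.00e-02 2.40e-01 1.83e+02] ROW [-0.5928, -0.3174, -0.0007] [-0.01, -0.0, -21.38]
```

The manual's scale: shifts go in shares of 75 cm and turns go in shares of 90 degrees. Converting my numbers, -0.4 m / 0.75 = -0.5333, -0.35 m / 0.75 = -0.4667, -21.4 degrees / 90 = -0.2378.

>>> send_path:
  increments:
    - {"tx":-0.0667,"ty":-0.04,"az":-0.0333}
    - {"tx":-0.1333,"ty":-0.0733,"az":-0.0667}
    - {"tx":-0.2,"ty":-0.1067,"az":-0.1}
    - {"tx":-0.2667,"ty":-0.144,"az":-0.1333}
    - {"tx":-0.3333,"ty":-0.18,"az":-0.1667}
    - {"tx":-0.4,"ty":-0.2133,"az":-0.2}
    - {"tx":-0.4667,"ty":-0.2493,"az":-0.2333}
    - {"tx":-0.5333,"ty":-0.2853,"az":-0.2378}

```text
time_s: 2.15
tcp_pos: [0.4788, 0.1674, 0.2395]
tool_rot: [180.0, 0.0, -176.9]
ft_force: [0.6, 1.0, -0.1]
opening: 0.0853
grip_force: 0.0
```

>>> send_path:
  increments:
    - {"tx":-0.0667,"ty":-0.0347}
    - {"tx":-0.1333,"ty":-0.0707}
    - {"tx":-0.2,"ty":-0.1067}
    - {"tx":-0.2573,"ty":-0.1373}
    - {"tx":-0.2573,"ty":-0.1373}

```text
time_s: 2.78
tcp_pos: [0.6781, 0.0744, 0.2371]
tool_rot: [-180.0, -0.1, -177.1]
ft_force: [0.6, -0.6, -1.2]
opening: 0.0851
grip_force: 0.0
```

Run:
```python
from h import *
go(.628,.010,.24,183)
c=wpts(); save(c,"w1.png")
look(c,(.626,.01),.075,.105,"red")
warm(c,(.612,.0126))
t=cap("top")
look(t,(.626,.01),.075,.105,"red-top")
for xy in [(.61,.0126),(.394,.385),(.4285,-.3716)]: warm(t,xy)
```

```text
to [6.28e-01 1.00e-02 2.40e-01 1.83e+02] ROW [0.0533, -0.0618, -0.0027] [-0.03, -0.08, -0.13]
red ctr [627.1   9. ] size 102.8 66.4 yaw 5.94 zmed 85.3 8943
housing ctr [609.9  12.3] size 190.6 120.4 yaw -1.95 zmed 50.0 16692
 warmer origin [629.9  11.6] yaw -1.95
red-top ctr [631.4  -6.7] size 104.3 40.5 yaw 11.47 zmed 84.5 396
housing ctr [610.7  -7. ] size 188.0 80.9 yaw -1.19 zmed 48.7 674
 warmer origin [630.7  -7.4] yaw -1.19
housing ctr [394.2 385.7] size 190.0 123.9 yaw 6.23 zmed 48.6 1603
 warmer origin [414.1 387.8] yaw 6.23
housing ctr [ 428.6 -372. ] size 190.2 121.3 yaw 4.82 zmed 48.6 1761
 warmer origin [ 448.5 -370.3] yaw 4.82
```

View pics/w1.png

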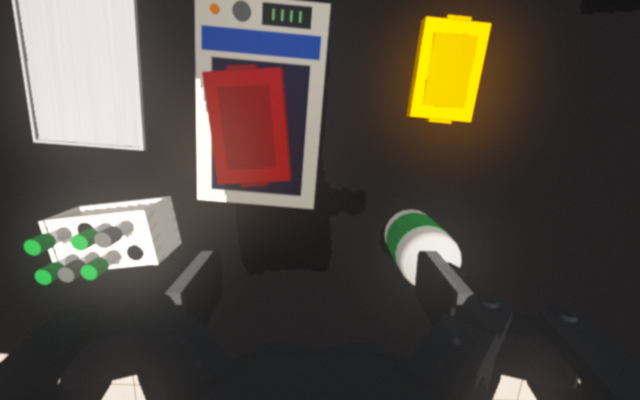

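Run:
```python
from h import *
go(.627,.009,.12,185.9); go(.627,.009,.067,185.9)
c=wpts()
look(c,(.577,-.184),.000,.02,"tray",rad=.13,white=True)
look(c,(.563,.202),.008,.03,"lid",rad=.09)
```

```text
to [6.270e-01 9.000e-03 1.200e-01 1.859e+02] ROW [0.052, -0.0644, 0.1185] [0.0, -0.09, -2.92]
to [6.270e-01 9.000e-03 6.700e-02 1.859e+02] ROW [0.0519, -0.0644, 0.1715] [0.0, -0.09, -2.92]
tray ctr [ 583.  -186.5] size 156.0 128.7 yaw -1.4 zmed 2.1 17366
lid ctr [562.2 201.8] size 103.0 66.7 yaw -2.16 zmed 16.4 6641
```

In the tool's units: 0.1715 m / 0.75 = 0.2287, 0.052 m / 0.75 = 0.0693, -2.9 degrees / 90 = -0.0322.

>>> send_path:
  increments:
    - {"tx":0.04,"ty":-0.0467,"tz":0.04,"az":-0.0322}
    - {"tx":0.0693,"ty":-0.086,"tz":0.0933,"ay":-0.0011,"az":-0.0322}
    - {"tx":0.0693,"ty":-0.086,"tz":0.1333,"ay":-0.0011,"az":-0.0322}
    - {"tx":0.0693,"ty":-0.086,"tz":0.1733,"ay":-0.0011,"az":-0.0322}
    - {"tx":0.0693,"ty":-0.086,"tz":0.2,"ay":-0.0011,"az":-0.0322}
    - {"tx":0.0693,"ty":-0.086,"tz":0.22,"ay":-0.0011,"az":-0.0322}
    - {"tx":0.0693,"ty":-0.086,"tz":0.2287,"ay":-0.0011,"az":-0.0322}
    - {"tx":0.0693,"ty":-0.086,"tz":0.2287,"ay":-0.0011,"az":-0.0322}
  jaw: 0.085

```text
time_s: 3.92
tcp_pos: [0.6272, 0.0094, 0.068]
tool_rot: [-180.0, 0.1, -174.1]
ft_force: [-0.3, 1.2, 0.1]
opening: 0.0849
grip_force: 0.0
```

```bash
python3 -c "
from h import *
go(.627,.009,.067,185.9)"
```

```text
to [6.270e-01 9.000e-03 6.700e-02 1.859e+02] ROW [0.0002, -0.0004, 0.001] [-0.01, 0.1, 0.04]
```

Close, and lift.

>>> send_path:
  increments:
    - {}
    - {}
    - {}
    - {}
    - {}
  jaw: 0.05
  grip_force: 40

```text
time_s: 4.55
tcp_pos: [0.6278, 0.0092, 0.0689]
tool_rot: [-180.0, 0.2, -174.1]
ft_force: [-1.0, 1.2, 5.9]
opening: 0.0653
grip_force: 45.8
```

>>> send_path:
  increments:
    - {"tz":-0.0133}
    - {"tz":-0.04}
    - {"tz":-0.0733}
    - {"tz":-0.0933}
    - {"tz":-0.0933}

```text
time_s: 5.18
tcp_pos: [0.6278, 0.0091, 0.139]
tool_rot: [-180.0, 0.2, -174.1]
ft_force: [-0.3, 0.9, -1.6]
opening: 0.0652
grip_force: 44.9
```

Run:
```python
from h import *
c=wpts(); look(c,(.627,.009),.125,.20,"red")
go(.580,-.184,.14,178.6); go(.580,-.184,.0245,178.6)
```

```text
red ctr [619.1   7.8] size 131.2 87.0 yaw -84.04 zmed 155.9 49457
to [ 5.800e-01 -1.840e-01  1.400e-01  1.786e+02] ROW [0.0669, -0.1872, -0.0022] [-0.01, 0.13, 7.32]
to [ 5.800e-01 -1.840e-01  2.450e-02  1.786e+02] ROW [0.0672, -0.1871, 0.1133] [-0.01, 0.13, 7.32]
```

In the tool's units: -0.187 m / 0.75 = -0.2493, 0.067 m / 0.75 = 0.0893, 7.3 degrees / 90 = 0.0811.

>>> send_path:
  increments:
    - {"tx":0.016,"ty":-0.04,"az":0.0111}
    - {"tx":0.036,"ty":-0.1,"az":0.0333}
    - {"tx":0.0573,"ty":-0.16,"az":0.0556}
    - {"tx":0.0747,"ty":-0.2067,"tz":0.0133,"az":0.0667}
    - {"tx":0.0853,"ty":-0.2373,"tz":0.04,"az":0.0778}
    - {"tx":0.0893,"ty":-0.2493,"tz":0.0733,"ay":0.0011,"az":0.0811}
    - {"tx":0.0893,"ty":-0.2493,"tz":0.1067,"ay":0.0011,"az":0.0811}
    - {"tx":0.0893,"ty":-0.2493,"tz":0.1307,"ay":0.0011,"az":0.0811}

```text
time_s: 6.22
tcp_pos: [0.5786, -0.1837, 0.0373]
tool_rot: [180.0, -0.2, 178.6]
ft_force: [0.6, 1.1, -1.4]
opening: 0.0652
grip_force: 45.0
```

>>> send_path:
  increments:
    - {"tz":0.008}
    - {"tz":0.0133}
    - {"tz":0.0133}

```text
time_s: 6.6
tcp_pos: [0.5801, -0.1838, 0.0299]
tool_rot: [-180.0, 0.0, 178.6]
ft_force: [0.2, 0.4, -0.7]
opening: 0.0649
grip_force: 45.0
```

```bash
python3 -c "
from h import *
go(.580,-.184,.0249,178.6)"
```

```text
to [ 5.800e-01 -1.840e-01  2.490e-02  1.786e+02] ROW [0.0001, -0.0002, 0.005] [-0.01, 0.01, 0.02]
```

In the tool's units: 0.0055 m / 0.75 = 0.0073, 0.005 m / 0.75 = 0.0067.

>>> send_path:
  increments:
    - {"tz":0.0027}
    - {"tz":0.0053}
    - {"tz":0.0067}
    - {"tz":0.0073}
    - {"tz":0.0073}

```text
time_s: 7.22
tcp_pos: [0.58, -0.1838, 0.0249]
tool_rot: [-180.0, 0.0, 178.6]
ft_force: [-1.9, 0.9, 5.5]
opening: 0.0651
grip_force: 45.7
```

>>> send_path:
  increments:
    - {}
    - {}
    - {}
  jaw: 0.085

```text
time_s: 7.6
tcp_pos: [0.58, -0.1838, 0.0242]
tool_rot: [-180.0, -0.0, 178.6]
ft_force: [-0.1, 0.1, -0.2]
opening: 0.085
grip_force: 0.0
```

>>> send_path:
  increments:
    - {"tz":-0.0133}
    - {"tz":-0.0533}
    - {"tz":-0.12}
    - {"tz":-0.2}
    - {"tz":-0.2667}
    - {"tz":-0.2867}

```text
time_s: 8.35
tcp_pos: [0.5811, -0.1841, 0.2436]
tool_rot: [-179.9, 0.3, 178.6]
ft_force: [0.6, 0.4, -1.2]
opening: 0.0852
grip_force: 0.0
```

Run:
```python
from h import *
c=wpts(); save(c,"w2.png"); look(c,(.58,-.184),.03,.06,"red"); warm(c,(.61,.0126)); 
go(.46,.38,.24,178.6)
```

```text
red ctr [ 579.4 -184.2] size 102.3 66.1 yaw -1.27 zmed 41.4 5712
housing ctr [609.9  12.5] size 190.3 122.0 yaw -2.03 zmed 48.9 19829
 warmer origin [629.9  11.8] yaw -2.03
to [  0.46   0.38   0.24 178.6 ] ROW [0.1346, 0.5611, 0.0019] [-0.09, 0.31, 0.02]
```

In the tool's units: 0.45 m / 0.75 = 0.6, 0.05 m / 0.75 = 0.0667.

>>> send_path:
  increments:
    - {"tx":0.0133,"ty":0.0533}
    - {"tx":0.0293,"ty":0.12}
    - {"tx":0.048,"ty":0.2}
    - {"tx":0.0667,"ty":0.28}
    - {"tx":0.0867,"ty":0.36}
    - {"tx":0.1053,"ty":0.44}
    - {"tx":0.1253,"ty":0.52}
    - {"tx":0.144,"ty":0.6}

```text
time_s: 9.4
tcp_pos: [0.4816, 0.2702, 0.2379]
tool_rot: [-179.9, -0.1, 178.6]
ft_force: [1.3, 0.2, 0.2]
opening: 0.0847
grip_force: 0.0
```

>>> send_path:
  increments:
    - {"tx":0.0187,"ty":0.08,"ay":0.0033}
    - {"tx":0.0347,"ty":0.14,"ay":0.0033}
    - {"tx":0.036,"ty":0.148,"ay":0.0033}
    - {"tx":0.036,"ty":0.148,"ay":0.0033}

```text
time_s: 9.9
tcp_pos: [0.4581, 0.38, 0.238]
tool_rot: [-179.9, -0.4, 178.7]
ft_force: [-0.2, -0.7, -0.5]
opening: 0.085
grip_force: 0.0
```

Run:
```python
from h import *
c=wpts(); save(c,"w3.png"); b,a=look(c,(.414,.389),.075,.105,"blue"); warm(c,(.394,.386)); 
go(*b/1000,.12,180+a); go(*b/1000,.0685,180+a)
```

```text
blue ctr [412.6 391.2] size 102.7 66.1 yaw -3.35 zmed 85.3 8535
housing ctr [392.5 386.1] size 190.6 120.6 yaw 6.25 zmed 50.0 16909
 warmer origin [412.4 388.2] yaw 6.25
to [4.126000e-01 3.912000e-01 1.200000e-01 1.766546e+02] ROW [0.0453, 0.0109, 0.1187] [-0.08, -0.36, 1.95]
to [4.126000e-01 3.912000e-01 6.850000e-02 1.766546e+02] ROW [0.045, 0.011, 0.1702] [-0.08, -0.36, 1.95]
```

In the tool's units: 0.17 m / 0.75 = 0.2267, 0.165 m / 0.75 = 0.22, 1.9 degrees / 90 = 0.0211.

>>> send_path:
  increments:
    - {"tx":0.0333,"ty":0.008,"tz":0.0267,"ay":-0.0033,"az":0.0211}
    - {"tx":0.0587,"ty":0.0147,"tz":0.08,"ay":-0.0033,"az":0.0211}
    - {"tx":0.06,"ty":0.0147,"tz":0.1333,"ay":-0.0033,"az":0.0211}
    - {"tx":0.06,"ty":0.0147,"tz":0.1733,"ay":-0.0033,"az":0.0211}
    - {"tx":0.06,"ty":0.0147,"tz":0.2,"ay":-0.0033,"az":0.0211}
    - {"tx":0.06,"ty":0.0147,"tz":0.22,"ay":-0.0033,"az":0.0211}
    - {"tx":0.06,"ty":0.0147,"tz":0.2267,"ay":-0.0033,"az":0.0211}
    - {"tx":0.06,"ty":0.0147,"tz":0.2267,"ay":-0.0033,"az":0.0211}

```text
time_s: 10.95
tcp_pos: [0.4132, 0.3922, 0.0697]
tool_rot: [180.0, 0.0, 176.7]
ft_force: [0.4, 0.6, 0.1]
opening: 0.085
grip_force: 0.0
```

>>> send_path:
  increments:
    - {}
    - {}
    - {}
    - {}
    - {}
  jaw: 0.05
  grip_force: 40

```text
time_s: 11.58
tcp_pos: [0.4133, 0.3927, 0.0705]
tool_rot: [180.0, 0.1, 176.7]
ft_force: [-1.2, -2.3, 5.9]
opening: 0.0651
grip_force: 45.1
```

>>> send_path:
  increments:
    - {"tz":-0.0133}
    - {"tz":-0.04}
    - {"tz":-0.0733}
    - {"tz":-0.0933}
    - {"tz":-0.0933}

```text
time_s: 12.2
tcp_pos: [0.4134, 0.3929, 0.1406]
tool_rot: [179.9, 0.1, 176.7]
ft_force: [0.5, -0.4, -1.6]
opening: 0.0648
grip_force: 44.8
```

```bash
python3 -c "
from h import *
go(.630,.0117,.14,178)"
```

```text
to [6.30e-01 1.17e-02 1.40e-01 1.78e+02] ROW [-0.2381, -0.3682, 0.0003] [0.09, 0.08, -1.28]
```

In the tool's units: -0.35 m / 0.75 = -0.4667, -0.314 m / 0.75 = -0.4187, -1.3 degrees / 90 = -0.0144.

>>> send_path:
  increments:
    - {"tx":-0.0267,"ty":-0.04}
    - {"tx":-0.0627,"ty":-0.0973}
    - {"tx":-0.104,"ty":-0.16}
    - {"tx":-0.1467,"ty":-0.2267,"az":-0.0056}
    - {"tx":-0.1893,"ty":-0.2933,"az":-0.0111}
    - {"tx":-0.2333,"ty":-0.36,"az":-0.0144}
    - {"tx":-0.2707,"ty":-0.4187,"az":-0.0144}
    - {"tx":-0.3013,"ty":-0.4667,"az":-0.0144}

```text
time_s: 13.2
tcp_pos: [0.6188, 0.0279, 0.1382]
tool_rot: [-180.0, -0.1, 178.0]
ft_force: [-0.2, 0.7, -1.1]
opening: 0.0649
grip_force: 44.9
```

>>> send_path:
  increments:
    - {"tx":-0.012,"ty":-0.0187}
    - {"tx":-0.016,"ty":-0.024,"tz":0.0133}
    - {"tx":-0.016,"ty":-0.024,"tz":0.04}
    - {"tx":-0.016,"ty":-0.024,"tz":0.06}
    - {"tx":-0.016,"ty":-0.024,"tz":0.0733}
    - {"tx":-0.016,"ty":-0.024,"tz":0.0733}

```text
time_s: 13.95
tcp_pos: [0.6292, 0.0122, 0.0837]
tool_rot: [-180.0, -0.1, 178.1]
ft_force: [-0.3, -0.4, -1.6]
opening: 0.065
grip_force: 44.9
```

```bash
python3 -c "
from h import *
go(.6307,.0117,.0705,178)"
```

```text
to [6.307e-01 1.170e-02 7.050e-02 1.780e+02] ROW [-0.0015, -0.0005, 0.0132] [-0.01, -0.09, 0.07]
```

In the tool's units: 0.0135 m / 0.75 = 0.018, 0.013 m / 0.75 = 0.0173, 0.1 degrees / 90 = 0.0011.

>>> send_path:
  increments:
    - {"tx":-0.002,"ty":-0.0007,"tz":0.0053,"az":0.0011}
    - {"tx":-0.002,"ty":-0.0007,"tz":0.0107,"az":0.0011}
    - {"tx":-0.002,"ty":-0.0007,"tz":0.0133,"az":0.0011}
    - {"tx":-0.002,"ty":-0.0007,"tz":0.016,"az":0.0011}
    - {"tx":-0.002,"ty":-0.0007,"tz":0.0173,"az":0.0011}
    - {"tx":-0.002,"ty":-0.0007,"tz":0.018,"az":0.0011}
    - {"tx":-0.002,"ty":-0.0007,"tz":0.018,"az":0.0011}

```text
time_s: 14.82
tcp_pos: [0.6314, 0.0111, 0.071]
tool_rot: [-180.0, 0.0, 177.9]
ft_force: [0.6, 0.6, -0.7]
opening: 0.065
grip_force: 44.9
```

```bash
python3 -c "
from h import *
go(.6307,.0117,.0705,178)"
```

```text
to [6.307e-01 1.170e-02 7.050e-02 1.780e+02] ROW [0.0007, 0.0006, 0.0005] [-0.01, 0.0, -0.08]
```

In the tool's units: 0.0015 m / 0.75 = 0.002, 0.0012 m / 0.75 = 0.0016.

>>> send_path:
  increments:
    - {"tx":0.0009,"ty":0.0008}
    - {"tx":0.0009,"ty":0.0008,"tz":0.0008}
    - {"tx":0.0009,"ty":0.0008,"tz":0.0016}
    - {"tx":0.0009,"ty":0.0008,"tz":0.002}

```text
time_s: 15.32
tcp_pos: [0.6307, 0.0117, 0.0705]
tool_rot: [180.0, 0.0, 177.9]
ft_force: [-4.2, -0.1, 10.0]
opening: 0.0651
grip_force: 46.1
```

>>> send_path:
  increments:
    - {}

```text
time_s: 15.45
tcp_pos: [0.6307, 0.0118, 0.0705]
tool_rot: [180.0, 0.0, 177.9]
ft_force: [-3.3, -1.0, 8.8]
opening: 0.0652
grip_force: 46.0
```

>>> send_path:
  increments:
    - {}
    - {}
    - {}
  jaw: 0.085

```text
time_s: 15.82
tcp_pos: [0.6307, 0.0117, 0.0694]
tool_rot: [-180.0, -0.0, 177.9]
ft_force: [-0.1, 0.3, -0.2]
opening: 0.0853
grip_force: 0.0
```

>>> send_path:
  increments:
    - {"tz":-0.0133}
    - {"tz":-0.0533}
    - {"tx":-0.0267,"tz":-0.12}
    - {"tx":-0.0533,"tz":-0.1867}
    - {"tx":-0.0667,"tz":-0.2267}
    - {"tx":-0.0667,"tz":-0.2267}

```text
time_s: 16.58
tcp_pos: [0.6823, 0.0099, 0.2426]
tool_rot: [180.0, 0.3, 177.9]
ft_force: [-0.0, 1.0, -0.1]
opening: 0.0847
grip_force: 0.0
```

Run:
```python
from h import *
c=wpts(); save(c,"w4.png"); b,a=look(c,(.63,.0117),.075,.105,"blue"); o,a=warm(c,(.61,.0126))
go(.48,-.37,.24,184.9)
```

```text
blue ctr [630.2  11.3] size 101.9 66.2 yaw -2.16 zmed 85.4 8481
housing ctr [611.5  12.4] size 187.6 120.4 yaw -1.99 zmed 50.0 16513
 warmer origin [631.5  11.7] yaw -1.99
to [  0.48  -0.37   0.24 184.9 ] ROW [0.1873, -0.3869, 0.0002] [-0.01, 0.11, -6.98]
```

View pics/w4.png

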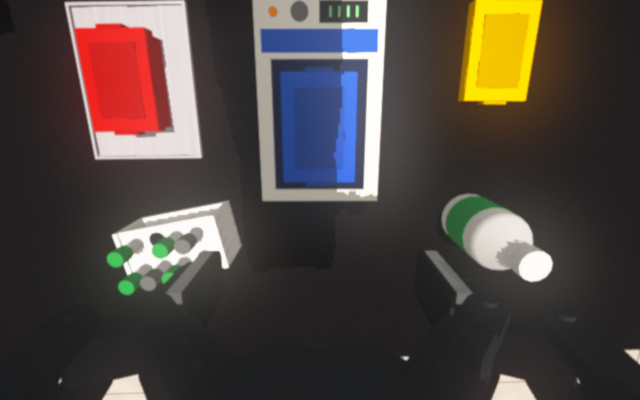

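In the tool's units: -0.375 m / 0.75 = -0.5, -0.345 m / 0.75 = -0.46, -7 degrees / 90 = -0.0778.

>>> send_path:
  increments:
    - {"tx":0.0267,"ty":-0.0533,"az":-0.0111}
    - {"tx":0.0573,"ty":-0.12,"az":-0.0222}
    - {"tx":0.0907,"ty":-0.1867,"az":-0.0333}
    - {"tx":0.1253,"ty":-0.26,"az":-0.0444}
    - {"tx":0.16,"ty":-0.3333,"az":-0.0556}
    - {"tx":0.1947,"ty":-0.4,"az":-0.0667}
    - {"tx":0.2227,"ty":-0.46,"az":-0.0778}
    - {"tx":0.2413,"ty":-0.5,"az":-0.0778}

```text
time_s: 17.62
tcp_pos: [0.4839, -0.3595, 0.2384]
tool_rot: [179.9, -0.1, -175.2]
ft_force: [0.7, 0.3, 0.4]
opening: 0.0852
grip_force: 0.0
```

>>> send_path:
  increments:
    - {"tx":0.008,"ty":-0.0167}
    - {"tx":0.008,"ty":-0.0167}
    - {"tx":0.008,"ty":-0.0167}

```text
time_s: 18.0
tcp_pos: [0.4817, -0.3701, 0.2392]
tool_rot: [180.0, -0.0, -175.0]
ft_force: [0.9, 0.2, 0.3]
opening: 0.0849
grip_force: 0.0
```

Run:
```python
from h import *
c=wpts(); save(c,"w5.png"); warm(c,(.4286,-.372)); b,a=look(c,(.448,-.372),.0765,.095,"yellow top"); b2,a2=look(c,(.448,-.372),.065,.095,"yellow all")
P,u,v=pts(c); q=c["image"][v,u].astype(int); k=near(P,(.448,-.372),.1)&(P[:,2]>.062)&(q[:,0]-q[:,2]>60)
rect(P[k],"yellow col")
go(*b/1000,.0685,180+a)
```

```text
housing ctr [ 427.2 -371.8] size 190.1 120.5 yaw 5.27 zmed 49.9 18167
 warmer origin [ 447.1 -369.9] yaw 5.27
yellow top ctr [ 448.1 -373.2] size 94.4 57.9 yaw 3.85 zmed 81.7 909
yellow all ctr [ 448.2 -373. ] size 96.5 59.8 yaw 3.72 zmed 81.2 1199
yellow col ctr [ 446.8 -359.8] size 95.5 86.2 yaw 3.72 zmed 81.0 1295
to [ 4.481000e-01 -3.732000e-01  6.850000e-02  1.838543e+02] ROW [0.0338, -0.0002, 0.1709] [0.02, -0.01, 1.14]
```

View pics/w5.png

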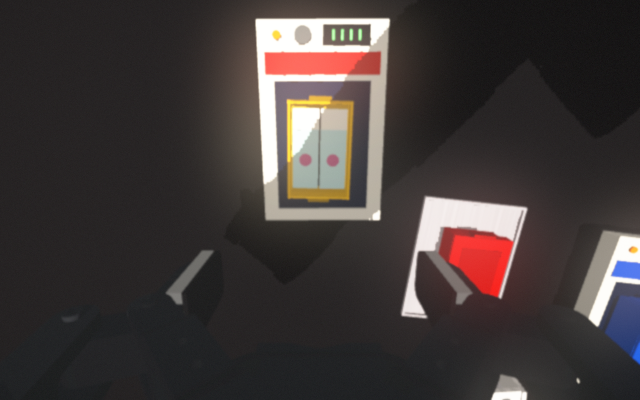

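Run:
```python
from h import *
p,r=pose(); c=wpts(); P,u,v=pts(c); T=r.inv().apply(P-p)
k=(abs(T[:,0])<.02)&(abs(T[:,1])<.065)&(abs(T[:,1])>.03)&(T[:,2]<.05)
for s in (1,-1):
    q=T[k&(s*T[:,1]>0)]; print(len(q),np.percentile(q[:,2],[50,90,98,100]).round(4), q[np.argsort(q[:,2])[-5:]].round(4).tolist())
go(.4481,-.3731,.062,183.8)
```

```text
14377 [-0.0595 -0.0273 -0.0121 -0.0043] [[-0.0004, 0.0422, -0.0047], [0.0072, 0.0425, -0.0047], [-0.002, 0.0424, -0.0045], [-0.007, 0.0424, -0.0044], [0.0042, 0.0424, -0.0043]]
14129 [-0.0594 -0.0269 -0.0119 -0.0039] [[-0.0007, -0.0429, -0.0052], [0.0039, -0.043, -0.0049], [-0.007, -0.0431, -0.0045], [-0.0065, -0.0431, -0.0045], [-0.0009, -0.0433, -0.0039]]
to [ 4.481e-01 -3.731e-01  6.200e-02  1.838e+02] ROW [0.0339, -0.0001, 0.1775] [0.01, -0.01, 1.21]
```

In the tool's units: 0.183 m / 0.75 = 0.244, 0.179 m / 0.75 = 0.2387, 1.2 degrees / 90 = 0.0133.

>>> send_path:
  increments:
    - {"tx":0.0267,"tz":0.04,"az":0.0133}
    - {"tx":0.0453,"tz":0.1067,"az":0.0133}
    - {"tx":0.0453,"tz":0.16,"az":0.0133}
    - {"tx":0.0453,"tz":0.2,"az":0.0133}
    - {"tx":0.0453,"tz":0.2267,"az":0.0133}
    - {"tx":0.0453,"tz":0.2387,"az":0.0133}
    - {"tx":0.0453,"tz":0.244,"az":0.0133}
    - {"tx":0.0453,"tz":0.244,"az":0.0133}

```text
time_s: 19.1
tcp_pos: [0.4478, -0.3742, 0.0571]
tool_rot: [-180.0, 0.0, -176.3]
ft_force: [0.1, 0.1, 0.5]
opening: 0.085
grip_force: 0.0
```

```bash
python3 -c "
from h import *
go(.4481,-.3731,.057,183.8)"
```

```text
to [ 4.481e-01 -3.731e-01  5.700e-02  1.838e+02] ROW [-0.0004, 0.0011, 0.0001] [-0.04, 0.03, -0.06]
```

In the tool's units: 0.0011 m / 0.75 = 0.0015, -0.0004 m / 0.75 = -0.0005.

>>> send_path:
  increments:
    - {"tx":-0.0005,"ty":0.0015}
    - {"tx":-0.0005,"ty":0.0015}
    - {"tx":-0.0005,"ty":0.0015}
    - {"tx":-0.0005,"ty":0.0015}
    - {"tx":-0.0005,"ty":0.0015}
  jaw: 0.045
  grip_force: 35

```text
time_s: 19.73
tcp_pos: [0.4481, -0.3732, 0.0574]
tool_rot: [-180.0, 0.1, -176.3]
ft_force: [-0.7, 2.1, 6.1]
opening: 0.0593
grip_force: 38.6
```

>>> send_path:
  increments:
    - {"tz":-0.0133}
    - {"tz":-0.04}
    - {"tz":-0.0733}
    - {"tz":-0.0933}
    - {"tz":-0.0933}

```text
time_s: 20.35
tcp_pos: [0.4482, -0.3735, 0.1277]
tool_rot: [-179.9, 0.1, -176.3]
ft_force: [0.2, -0.3, -0.8]
opening: 0.0593
grip_force: 38.1
```

```bash
python3 -c "
from h import *
go(.4124,.3882,.13,186.25)"
```

```text
to [4.1240e-01 3.8820e-01 1.3000e-01 1.8625e+02] ROW [-0.0137, 0.7625, -0.0036] [-0.09, 0.08, -2.53]
```

In the tool's units: 0.37 m / 0.75 = 0.4933, 0.32 m / 0.75 = 0.4267.

>>> send_path:
  increments:
    - {"ty":0.04,"tz":-0.0067}
    - {"tx":-0.0013,"ty":0.0933,"tz":-0.0133}
    - {"tx":-0.0027,"ty":0.16,"tz":-0.0133}
    - {"tx":-0.004,"ty":0.2267,"tz":-0.0133}
    - {"tx":-0.0053,"ty":0.2933,"tz":-0.0133}
    - {"tx":-0.0067,"ty":0.36,"tz":-0.0133}
    - {"tx":-0.008,"ty":0.4267,"tz":-0.0133}
    - {"tx":-0.0093,"ty":0.4933,"tz":-0.0133}

```text
time_s: 21.35
tcp_pos: [0.4299, -0.0019, 0.1358]
tool_rot: [-180.0, -0.1, -176.3]
ft_force: [0.9, 0.2, -1.7]
opening: 0.059
grip_force: 38.2
```

>>> send_path:
  increments:
    - {"tx":-0.0013,"ty":0.0667}
    - {"tx":-0.0027,"ty":0.1333}
    - {"tx":-0.004,"ty":0.2,"az":-0.0056}
    - {"tx":-0.0053,"ty":0.2667,"az":-0.0111}
    - {"tx":-0.0067,"ty":0.3333,"az":-0.0167}
    - {"tx":-0.008,"ty":0.4,"az":-0.0222}
    - {"tx":-0.008,"ty":0.4533,"az":-0.0278}
    - {"tx":-0.008,"ty":0.4933,"az":-0.0278}

```text
time_s: 22.35
tcp_pos: [0.4119, 0.3677, 0.1352]
tool_rot: [-179.9, -0.1, -173.7]
ft_force: [-0.6, 0.3, -1.4]
opening: 0.0589
grip_force: 38.2
```

>>> send_path:
  increments:
    - {"ty":0.02}
    - {"ty":0.0267}
    - {"ty":0.0267}

```text
time_s: 22.72
tcp_pos: [0.4104, 0.3854, 0.1362]
tool_rot: [-180.0, -0.0, -173.8]
ft_force: [0.7, -0.8, -1.3]
opening: 0.0593
grip_force: 38.2
```

```bash
python3 -c "
from h import *
go(.4124,.3882,.07,186.25)"
```

```text
to [4.1240e-01 3.8820e-01 7.0000e-02 1.8625e+02] ROW [-0.0023, 0.0026, 0.0662] [-0.04, -0.03, -0.05]
```

In the tool's units: 0.072 m / 0.75 = 0.096, 0.066 m / 0.75 = 0.088.

>>> send_path:
  increments:
    - {"tx":-0.0031,"ty":0.0035,"tz":0.0133}
    - {"tx":-0.0031,"ty":0.0035,"tz":0.04}
    - {"tx":-0.0031,"ty":0.0035,"tz":0.06}
    - {"tx":-0.0031,"ty":0.0035,"tz":0.0773}
    - {"tx":-0.0031,"ty":0.0035,"tz":0.088}
    - {"tx":-0.0031,"ty":0.0035,"tz":0.096}
    - {"tx":-0.0031,"ty":0.0035,"tz":0.096}

```text
time_s: 23.6
tcp_pos: [0.4124, 0.3889, 0.0642]
tool_rot: [-180.0, -0.0, -173.8]
ft_force: [0.2, 0.4, -2.0]
opening: 0.059
grip_force: 38.2
```

```bash
python3 -c "
from h import *
go(.4124,.3882,.0574,186.25)"
```

```text
to [4.1240e-01 3.8820e-01 5.7400e-02 1.8625e+02] ROW [0.0001, -0.0007, 0.0068] [-0.02, -0.02, -0.03]
```

In the tool's units: 0.0074 m / 0.75 = 0.0099, 0.007 m / 0.75 = 0.0093.

>>> send_path:
  increments:
    - {"ty":-0.0009,"tz":0.0027}
    - {"ty":-0.0009,"tz":0.0053}
    - {"ty":-0.0009,"tz":0.0067}
    - {"ty":-0.0009,"tz":0.008}
    - {"ty":-0.0009,"tz":0.0093}
    - {"ty":-0.0009,"tz":0.0099}
    - {"ty":-0.0009,"tz":0.0099}

```text
time_s: 24.48
tcp_pos: [0.4126, 0.3883, 0.0574]
tool_rot: [180.0, 0.0, -173.8]
ft_force: [-1.8, -0.5, 5.5]
opening: 0.059
grip_force: 38.9
```

Contact; release, rise and check.

>>> send_path:
  increments:
    - {}
    - {}
    - {}
  jaw: 0.085

```text
time_s: 24.85
tcp_pos: [0.4126, 0.3883, 0.0569]
tool_rot: [-180.0, -0.0, -173.8]
ft_force: [-0.5, 0.3, -0.2]
opening: 0.0847
grip_force: 0.0
```

>>> send_path:
  increments:
    - {"tz":-0.0133}
    - {"tz":-0.0533}
    - {"tx":-0.02,"tz":-0.12}
    - {"tx":-0.04,"tz":-0.1867}
    - {"tx":-0.0467,"tz":-0.24}
    - {"tx":-0.0467,"tz":-0.2467}

```text
time_s: 25.6
tcp_pos: [0.4487, 0.3929, 0.2457]
tool_rot: [179.8, 0.3, -173.8]
ft_force: [-0.3, 0.8, 0.3]
opening: 0.0846
grip_force: 0.0
```

Run:
```python
from h import *
c=wpts(); save(c,"w6.png"); warm(c,(.394,.386)); look(c,(.4124,.3882),.0765,.095,"yellow top"); look(c,(.4124,.3882),.065,.095,"yellow all")
go(.6,-.184,.16,178.7)
```

```text
housing ctr [392.6 386. ] size 191.1 120.4 yaw 6.25 zmed 49.8 17755
 warmer origin [412.5 388.2] yaw 6.25
yellow top ctr [412.5 387.8] size 94.7 57.9 yaw 6.31 zmed 81.6 873
yellow all ctr [412.7 387.8] size 95.3 60.0 yaw 6.17 zmed 81.3 1097
to [ 6.000e-01 -1.840e-01  1.600e-01  1.787e+02] ROW [-0.0884, -0.5897, 0.0835] [0.12, 0.16, 7.51]
```

View pics/w6.png

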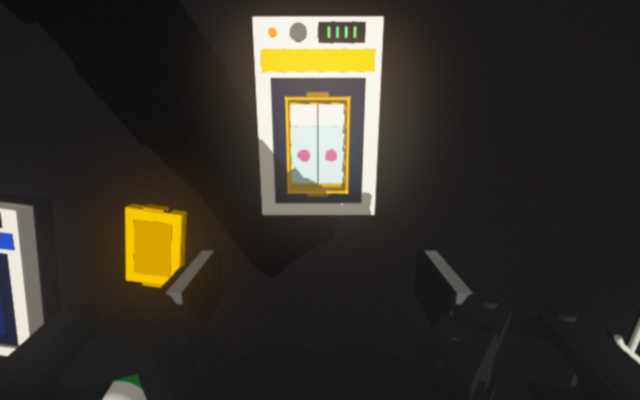

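In the tool's units: -0.415 m / 0.75 = -0.5533, -0.36 m / 0.75 = -0.48, 7.5 degrees / 90 = 0.0833.

>>> send_path:
  increments:
    - {"tx":-0.008,"ty":-0.0533,"az":0.0111}
    - {"tx":-0.0173,"ty":-0.12,"az":0.0222}
    - {"tx":-0.028,"ty":-0.1867,"az":0.0333}
    - {"tx":-0.04,"ty":-0.26,"az":0.0444}
    - {"tx":-0.0493,"ty":-0.3333,"az":0.0556}
    - {"tx":-0.0613,"ty":-0.4067,"az":0.0667}
    - {"tx":-0.072,"ty":-0.48,"az":0.0778}
    - {"tx":-0.0827,"ty":-0.5533,"ax":0.0011,"ay":0.0011,"az":0.0833}

```text
time_s: 26.65
tcp_pos: [0.5534, -0.0154, 0.241]
tool_rot: [-179.9, -0.2, 178.7]
ft_force: [1.0, -0.1, 0.8]
opening: 0.0849
grip_force: 0.0
```

>>> send_path:
  increments:
    - {"tx":-0.0187,"ty":-0.0667}
    - {"tx":-0.0333,"ty":-0.1333,"tz":0.0133}
    - {"tx":-0.0467,"ty":-0.1867,"tz":0.0267}
    - {"tx":-0.0467,"ty":-0.2267,"tz":0.04}
    - {"tx":-0.0467,"ty":-0.2267,"tz":0.04}

```text
time_s: 27.28
tcp_pos: [0.5838, -0.186, 0.21]
tool_rot: [-179.9, -0.3, 178.6]
ft_force: [-0.5, 0.1, 0.3]
opening: 0.0849
grip_force: 0.0
```

Run:
```python
from h import *
c=wpts(); b,a=look(c,(.5794,-.1842),.03,.06,"red")
go(.5794,-.184,.026,178.7)
```

```text
red ctr [ 579.2 -184.2] size 102.7 66.1 yaw -1.34 zmed 41.4 6967
to [ 5.794e-01 -1.840e-01  2.600e-02  1.787e+02] ROW [0.0039, 0.001, 0.1849] [-0.05, -0.25, -0.08]
```

In the tool's units: 0.185 m / 0.75 = 0.2467, 0.177 m / 0.75 = 0.236, -0.2 degrees / 90 = -0.0022.

>>> send_path:
  increments:
    - {"tx":0.004,"ty":0.0013,"tz":0.0533,"ay":-0.0022}
    - {"tx":0.0053,"ty":0.0013,"tz":0.12,"ay":-0.0022}
    - {"tx":0.0053,"ty":0.0013,"tz":0.1733,"ay":-0.0022}
    - {"tx":0.0053,"ty":0.0013,"tz":0.2133,"ay":-0.0022}
    - {"tx":0.0053,"ty":0.0013,"tz":0.236,"ay":-0.0022}
    - {"tx":0.0053,"ty":0.0013,"tz":0.2467,"ay":-0.0022}
    - {"tx":0.0053,"ty":0.0013,"tz":0.2467,"ay":-0.0022}

```text
time_s: 28.2
tcp_pos: [0.5807, -0.183, 0.0274]
tool_rot: [-179.9, 0.1, 178.8]
ft_force: [0.5, 0.3, 0.3]
opening: 0.0851
grip_force: 0.0
```

>>> send_path:
  increments:
    - {}
    - {}
    - {}
    - {}
    - {}
  jaw: 0.05
  grip_force: 40

```text
time_s: 28.82
tcp_pos: [0.5815, -0.1839, 0.0286]
tool_rot: [-179.9, 0.2, 178.7]
ft_force: [-1.2, 1.5, 6.5]
opening: 0.0646
grip_force: 45.5
```

>>> send_path:
  increments:
    - {"tz":-0.0133}
    - {"tz":-0.0533}
    - {"tz":-0.1067}
    - {"tz":-0.1467}
    - {"tz":-0.1533}
    - {"tz":-0.1533}

```text
time_s: 29.58
tcp_pos: [0.5804, -0.1836, 0.1421]
tool_rot: [-179.9, 0.1, 178.7]
ft_force: [-0.2, 0.1, -1.8]
opening: 0.0646
grip_force: 45.0
```

```bash
python3 -c "
from h import *
go(.4475,-.3699,.14,185.27)"
```

```text
to [ 4.4750e-01 -3.6990e-01  1.4000e-01  1.8527e+02] ROW [0.1287, -0.1892, 0.0022] [-0.12, 0.09, -6.55]
```

In the tool's units: -0.189 m / 0.75 = -0.252, -0.184 m / 0.75 = -0.2453, -6.5 degrees / 90 = -0.0722.

>>> send_path:
  increments:
    - {"tx":0.0227,"ty":-0.0333,"az":-0.0111}
    - {"tx":0.0547,"ty":-0.08,"az":-0.0222}
    - {"tx":0.0893,"ty":-0.1333,"az":-0.0389}
    - {"tx":0.1227,"ty":-0.184,"az":-0.0556}
    - {"tx":0.1493,"ty":-0.2227,"az":-0.0667}
    - {"tx":0.1653,"ty":-0.2453,"az":-0.0722}
    - {"tx":0.1693,"ty":-0.252,"tz":0.0133,"ax":-0.0011,"ay":0.0011,"az":-0.0722}
    - {"tx":0.1693,"ty":-0.252,"tz":0.0333,"ax":-0.0011,"ay":0.0011,"az":-0.0722}

```text
time_s: 30.58
tcp_pos: [0.4494, -0.3695, 0.1159]
tool_rot: [180.0, -0.0, -174.8]
ft_force: [0.6, 0.2, -1.1]
opening: 0.0649
grip_force: 45.0
```

>>> send_path:
  increments:
    - {"tz":0.02}
    - {"tz":0.0333}
    - {"tz":0.0427}
    - {"tz":0.0427}

```text
time_s: 31.08
tcp_pos: [0.4495, -0.3694, 0.0851]
tool_rot: [180.0, -0.0, -174.8]
ft_force: [-0.3, 0.2, -1.1]
opening: 0.0646
grip_force: 45.0
```

```bash
python3 -c "
from h import *
go(.4493,-.3697,.0726,185.27)"
```

```text
to [ 4.4930e-01 -3.6970e-01  7.2600e-02  1.8527e+02] ROW [0.0002, -0.0003, 0.0125] [0.01, -0.03, -0.03]
```

In the tool's units: 0.013 m / 0.75 = 0.0173, 0.0122 m / 0.75 = 0.0163.

>>> send_path:
  increments:
    - {"tx":0.0003,"ty":-0.0004,"tz":0.0053}
    - {"tx":0.0003,"ty":-0.0004,"tz":0.0093}
    - {"tx":0.0003,"ty":-0.0004,"tz":0.0127}
    - {"tx":0.0003,"ty":-0.0004,"tz":0.0149}
    - {"tx":0.0003,"ty":-0.0004,"tz":0.0163}
    - {"tx":0.0003,"ty":-0.0004,"tz":0.0173}
    - {"tx":0.0003,"ty":-0.0004,"tz":0.0173}

```text
time_s: 31.95
tcp_pos: [0.4493, -0.3701, 0.0727]
tool_rot: [-180.0, -0.0, -174.8]
ft_force: [-0.8, 0.4, 0.3]
opening: 0.0648
grip_force: 45.2
```

```bash
python3 -c "
from h import *
go(.4493,-.3697,.0726,185.27)"
```

```text
to [ 4.4930e-01 -3.6970e-01  7.2600e-02  1.8527e+02] ROW [-0.0001, 0.0004, 0.0001] [-0.03, -0.0, -0.05]
```

In the tool's units: 0.0007 m / 0.75 = 0.0009, 0.0003 m / 0.75 = 0.0004.

>>> send_path:
  increments:
    - {"ty":0.0004,"tz":0.0004}
    - {"ty":0.0004,"tz":0.0009}
    - {"ty":0.0004,"tz":0.0009}

```text
time_s: 32.33
tcp_pos: [0.4493, -0.3701, 0.0726]
tool_rot: [-179.9, 0.0, -174.8]
ft_force: [-2.5, 0.4, 7.8]
opening: 0.0649
grip_force: 46.0
```

>>> send_path:
  increments:
    - {}
    - {}
    - {}
  jaw: 0.085

```text
time_s: 32.7
tcp_pos: [0.4493, -0.3698, 0.0716]
tool_rot: [-180.0, -0.0, -174.8]
ft_force: [0.3, -0.0, -0.2]
opening: 0.0851
grip_force: 0.0
```

>>> send_path:
  increments:
    - {"tz":-0.0133}
    - {"tz":-0.0533}
    - {"tx":-0.02,"tz":-0.12}
    - {"tx":-0.04,"tz":-0.1867}
    - {"tx":-0.0467,"tz":-0.2267}
    - {"tx":-0.0467,"tz":-0.2267}

```text
time_s: 33.45
tcp_pos: [0.4855, -0.3672, 0.245]
tool_rot: [-179.8, 0.2, -174.8]
ft_force: [0.1, 0.6, -1.3]
opening: 0.0849
grip_force: 0.0
```

Run:
```python
from h import *
c=wpts(); save(c,"w7.png"); warm(c,(.4286,-.372)); look(c,(.447,-.37),.075,.095,"red")
go(.60,.20,.24,178)
```

```text
housing ctr [ 427.1 -372. ] size 190.0 120.4 yaw 5.25 zmed 50.0 16180
 warmer origin [ 447.  -370.1] yaw 5.25
red ctr [ 447.4 -370.7] size 102.1 66.2 yaw 5.21 zmed 85.3 8004
to [  0.6    0.2    0.24 178.  ] ROW [-0.1666, 0.5539, 0.0023] [-0.1, 0.1, 7.23]
```

In the tool's units: 0.445 m / 0.75 = 0.5933, 0.39 m / 0.75 = 0.52, 7.2 degrees / 90 = 0.08.

>>> send_path:
  increments:
    - {"tx":-0.016,"ty":0.0533,"az":0.0111}
    - {"tx":-0.036,"ty":0.12,"az":0.0222}
    - {"tx":-0.06,"ty":0.2,"az":0.0333}
    - {"tx":-0.084,"ty":0.28,"az":0.0444}
    - {"tx":-0.108,"ty":0.36,"az":0.0556}
    - {"tx":-0.1333,"ty":0.44,"az":0.0667}
    - {"tx":-0.1573,"ty":0.52,"az":0.0778}
    - {"tx":-0.18,"ty":0.5933,"az":0.08}

```text
time_s: 34.5
tcp_pos: [0.5774, 0.0907, 0.2405]
tool_rot: [-180.0, -0.1, 178.0]
ft_force: [0.2, -0.1, -0.4]
opening: 0.0847
grip_force: 0.0
```

>>> send_path:
  increments:
    - {"tx":-0.016,"ty":0.0733,"tz":0.0133}
    - {"tx":-0.0227,"ty":0.1333,"tz":0.0267}
    - {"tx":-0.0227,"ty":0.1493,"tz":0.04}
    - {"tx":-0.0227,"ty":0.1493,"tz":0.04}
    - {"tx":-0.0227,"ty":0.1493,"tz":0.04}

```text
time_s: 35.12
tcp_pos: [0.5988, 0.1988, 0.2118]
tool_rot: [-180.0, -0.0, 178.0]
ft_force: [-0.7, 0.5, 0.6]
opening: 0.085
grip_force: 0.0
```

Run:
```python
from h import *
c=wpts(); b,a=look(c,(.562,.202),.008,.03,"lid",rad=.09)
go(*b/1000,.008,180+a)
```

```text
lid ctr [562.5 202. ] size 102.1 66.1 yaw -2.41 zmed 16.4 6401
to [5.625000e-01 2.020000e-01 8.000000e-03 1.775908e+02] ROW [0.0366, 0.0021, 0.2041] [-0.03, 0.02, 0.34]
```

The manual's scale: shifts go in shares of 75 cm and turns go in shares of 90 degrees. Converting my numbers, 0.203 m / 0.75 = 0.2707, 0.199 m / 0.75 = 0.2653, 0.3 degrees / 90 = 0.0033.

>>> send_path:
  increments:
    - {"tx":0.0267,"ty":0.0013,"tz":0.0533,"az":0.0033}
    - {"tx":0.048,"ty":0.0027,"tz":0.12,"az":0.0033}
    - {"tx":0.0488,"ty":0.0027,"tz":0.1867,"az":0.0033}
    - {"tx":0.0488,"ty":0.0027,"tz":0.2267,"az":0.0033}
    - {"tx":0.0488,"ty":0.0027,"tz":0.2507,"az":0.0033}
    - {"tx":0.0488,"ty":0.0027,"tz":0.2653,"az":0.0033}
    - {"tx":0.0488,"ty":0.0027,"tz":0.2707,"az":0.0033}
    - {"tx":0.0488,"ty":0.0027,"tz":0.2707,"az":0.0033}

```text
time_s: 36.17
tcp_pos: [0.5629, 0.2032, 0.0092]
tool_rot: [-180.0, 0.0, 177.7]
ft_force: [0.9, -0.0, -0.9]
opening: 0.0849
grip_force: 0.0
```

>>> send_path:
  increments:
    - {}
    - {}
    - {}
    - {}
    - {}
  jaw: 0.05
  grip_force: 25

```text
time_s: 36.8
tcp_pos: [0.5629, 0.2035, 0.0096]
tool_rot: [180.0, 0.1, 177.7]
ft_force: [-0.4, -0.8, 6.5]
opening: 0.0651
grip_force: 27.7
```

>>> send_path:
  increments:
    - {"tz":-0.0133}
    - {"tz":-0.0533}
    - {"tz":-0.1067}
    - {"tz":-0.1533}
    - {"tz":-0.1733}
    - {"tz":-0.1733}

```text
time_s: 37.55
tcp_pos: [0.5628, 0.2036, 0.1393]
tool_rot: [180.0, 0.1, 177.7]
ft_force: [0.3, 0.4, -0.7]
opening: 0.0648
grip_force: 28.4
```

```bash
python3 -c "
from h import *
go(.4125,.388,.14,186.25)"
```

```text
to [4.1250e-01 3.8800e-01 1.4000e-01 1.8625e+02] ROW [0.1575, 0.1783, -0.0009] [0.01, 0.09, -8.52]
```

In the tool's units: 0.178 m / 0.75 = 0.2373, 0.174 m / 0.75 = 0.232, -8.5 degrees / 90 = -0.0944.

>>> send_path:
  increments:
    - {"tx":0.0267,"ty":0.0307,"az":-0.0167}
    - {"tx":0.0667,"ty":0.0747,"az":-0.0333}
    - {"tx":0.112,"ty":0.1267,"az":-0.0556}
    - {"tx":0.1547,"ty":0.1747,"az":-0.0722}
    - {"tx":0.1867,"ty":0.212,"az":-0.0889}
    - {"tx":0.2053,"ty":0.232,"az":-0.0944}
    - {"tx":0.2093,"ty":0.2373,"tz":0.0133,"az":-0.0944}
    - {"tx":0.2093,"ty":0.2373,"tz":0.0333,"az":-0.0944}

```text
time_s: 38.55
tcp_pos: [0.413, 0.3871, 0.1124]
tool_rot: [-180.0, 0.0, -173.8]
ft_force: [0.7, -0.2, -0.2]
opening: 0.0647
grip_force: 28.4
```

>>> send_path:
  increments:
    - {"tz":0.0133}
    - {"tz":0.02}
    - {"tz":0.02}
    - {"tz":0.02}

```text
time_s: 39.05
tcp_pos: [0.413, 0.3875, 0.0989]
tool_rot: [180.0, 0.0, -173.8]
ft_force: [1.0, 0.4, -0.2]
opening: 0.065
grip_force: 28.4
```

```bash
python3 - <<'E'
from h import *
go(.4129,.388,.0925,186.25); go(.4129,.388,.0856,186.25)
c=wpts(); save(c,"w8.png")
E
```

```text
to [4.1290e-01 3.8800e-01 9.2500e-02 1.8625e+02] ROW [0.0001, 0.0005, 0.0064] [0.0, 0.03, -0.05]
to [4.1290e-01 3.8800e-01 8.5600e-02 1.8625e+02] ROW [0.0001, 0.0005, 0.0133] [0.0, 0.03, -0.05]
```

View pics/w8.png

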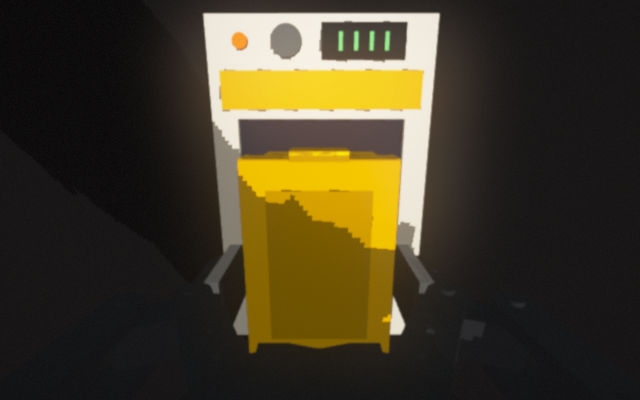

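The lid (240–398, rows 150–350) sits level and centred between the pads, square over the warmer. Lowering gently.

In the tool's units: 0.0115 m / 0.75 = 0.0153, 0.01 m / 0.75 = 0.0133.

>>> send_path:
  increments:
    - {"ty":0.0007,"tz":0.004}
    - {"ty":0.0007,"tz":0.008}
    - {"ty":0.0007,"tz":0.0107}
    - {"ty":0.0007,"tz":0.0133}
    - {"ty":0.0007,"tz":0.0153}
    - {"ty":0.0007,"tz":0.0153}

```text
time_s: 39.85
tcp_pos: [0.4126, 0.388, 0.0869]
tool_rot: [-180.0, -0.0, -173.8]
ft_force: [-0.4, -0.1, -1.0]
opening: 0.0652
grip_force: 28.4
```

>>> send_path:
  increments:
    - {"tz":0.0013}
    - {"tz":0.0027}
    - {"tz":0.0027}

```text
time_s: 40.22
tcp_pos: [0.4128, 0.3882, 0.0852]
tool_rot: [-180.0, 0.0, -173.8]
ft_force: [0.6, 0.6, 0.9]
opening: 0.065
grip_force: 28.5
```

In the tool's units: 0.0004 m / 0.75 = 0.0005.

>>> send_path:
  increments:
    - {"tz":0.0005}
    - {"tz":0.0005}

```text
time_s: 40.48
tcp_pos: [0.4127, 0.3882, 0.0848]
tool_rot: [-180.0, 0.0, -173.8]
ft_force: [1.0, 0.4, 2.4]
opening: 0.0651
grip_force: 28.7
```

>>> send_path:
  increments:
    - {}
    - {}
    - {}
  jaw: 0.085

```text
time_s: 40.85
tcp_pos: [0.4124, 0.3879, 0.0845]
tool_rot: [-180.0, -0.0, -173.8]
ft_force: [-0.6, 0.0, -0.0]
opening: 0.0849
grip_force: 0.0
```

>>> send_path:
  increments:
    - {"tz":-0.0133}
    - {"tz":-0.0333}
    - {"tz":-0.0667}
    - {"tz":-0.1067}
    - {"tz":-0.1333}
    - {"tz":-0.1333}

```text
time_s: 41.6
tcp_pos: [0.4134, 0.3888, 0.1871]
tool_rot: [179.9, 0.2, -173.8]
ft_force: [0.6, 1.1, 0.2]
opening: 0.0851
grip_force: 0.0
```

Run:
```python
from h import *
c=wpts(); save(c,"w9.png"); b,a=look(c,(.4125,.388),.083,.11,"lid")
P,u,v=pts(c); k=near(P,(.4125,.388),.05)&(P[:,2]>.083)&(P[:,2]<.11); A=np.c_[P[k,:2]-[.4125,.388],np.ones(k.sum())]; print(np.linalg.lstsq(A,P[k,2],rcond=None)[0])
go(*b/1000,.104,180+a)
```

```text
lid ctr [412.6 387.7] size 102.6 66.1 yaw 6.35 zmed 92.5 11477
[0.00041677 0.00072156 0.09249885]
to [4.126000e-01 3.877000e-01 1.040000e-01 1.863499e+02] ROW [0.0005, -0.0007, 0.0817] [0.05, 0.09, -0.13]
```

In the tool's units: 0.078 m / 0.75 = 0.104, 0.075 m / 0.75 = 0.1.

>>> send_path:
  increments:
    - {}
    - {}
    - {}
    - {}
    - {"tx":0.0007,"ty":-0.0013,"tz":0.04}
    - {"tx":0.0007,"ty":-0.0013,"tz":0.08}
    - {"tx":0.0007,"ty":-0.0013,"tz":0.1}
    - {"tx":0.0007,"ty":-0.0013,"tz":0.104}
  jaw: 0
  grip_force: 30

```text
time_s: 42.65
tcp_pos: [0.4119, 0.3867, 0.106]
tool_rot: [-179.9, -0.1, -173.8]
ft_force: [0.6, -0.3, 0.5]
opening: 0.0
grip_force: 0.0
```

>>> send_path:
  increments:
    - {}
    - {"tz":0.0013}
    - {"tz":0.004}
    - {"tz":0.0053}
    - {"tz":0.0067}
    - {"tz":0.008}
    - {"tz":0.008}

```text
time_s: 43.52
tcp_pos: [0.4121, 0.3869, 0.1005]
tool_rot: [-180.0, -0.0, -173.8]
ft_force: [0.2, -0.5, -0.6]
opening: 0.0002
grip_force: 0.0
```

```bash
python3 -c "
from h import *
go(.4126,.3878,.1005,186.25)"
```

```text
to [4.1260e-01 3.8780e-01 1.0050e-01 1.8625e+02] ROW [-0.0006, 0.0008, 0.0] [-0.02, -0.01, -0.03]
```

In the tool's units: 0.0015 m / 0.75 = 0.002, 0.001 m / 0.75 = 0.0013.

>>> send_path:
  increments:
    - {"tx":-0.0008,"ty":0.0011}
    - {"tx":-0.0008,"ty":0.0011,"tz":0.0007}
    - {"tx":-0.0008,"ty":0.0011,"tz":0.0013}
    - {"tx":-0.0008,"ty":0.0011,"tz":0.002}
    - {"tx":-0.0008,"ty":0.0011,"tz":0.002}

```text
time_s: 44.15
tcp_pos: [0.4128, 0.3879, 0.0993]
tool_rot: [-180.0, 0.0, -173.8]
ft_force: [0.3, 0.3, 2.5]
opening: -0.0
grip_force: 1.2
```

>>> send_path:
  increments:
    - {"tz":0.0007}
    - {"tz":0.0007}

```text
time_s: 44.4
tcp_pos: [0.4128, 0.3879, 0.0988]
tool_rot: [-180.0, 0.0, -173.8]
ft_force: [-0.2, 1.2, 3.3]
opening: 0.0
grip_force: 1.7
```

In the tool's units: 0.001 m / 0.75 = 0.0013, 0.0005 m / 0.75 = 0.0007.

>>> send_path:
  increments:
    - {"tz":0.0007}
    - {"tz":0.0013}
    - {"tz":0.0013}

```text
time_s: 44.78
tcp_pos: [0.4126, 0.3878, 0.0975]
tool_rot: [-180.0, -0.0, -173.8]
ft_force: [0.0, -0.4, 1.5]
opening: -0.0
grip_force: 0.7
```

>>> send_path:
  increments:
    - {"tz":0.0007}
    - {"tz":0.0013}
    - {"tz":0.0013}

```text
time_s: 45.15
tcp_pos: [0.4125, 0.3876, 0.0964]
tool_rot: [-180.0, -0.0, -173.8]
ft_force: [0.4, 0.2, -0.5]
opening: 0.0
grip_force: 0.0
```

In the tool's units: 0.0035 m / 0.75 = 0.0047, 0.003 m / 0.75 = 0.004.

>>> send_path:
  increments:
    - {"tz":0.0013}
    - {"tz":0.0027}
    - {"tz":0.004}
    - {"tz":0.0047}
    - {"tz":0.0047}

```text
time_s: 45.78
tcp_pos: [0.4126, 0.3877, 0.0931]
tool_rot: [-180.0, -0.0, -173.8]
ft_force: [-1.3, -0.6, 1.8]
opening: 0.0001
grip_force: 0.6
```

>>> send_path:
  increments:
    - {"tz":0.0007}
    - {"tz":0.0013}
    - {"tz":0.0013}

```text
time_s: 46.15
tcp_pos: [0.4127, 0.3878, 0.0931]
tool_rot: [180.0, 0.0, -173.8]
ft_force: [-3.1, -3.0, 10.2]
opening: 0.0001
grip_force: 5.2
```

In the tool's units: 0.0006 m / 0.75 = 0.0008, 0.0004 m / 0.75 = 0.0005.

>>> send_path:
  increments:
    - {"tz":0.0005}
    - {"tz":0.0008}
    - {"tz":0.0008}

```text
time_s: 46.52
tcp_pos: [0.4126, 0.3878, 0.093]
tool_rot: [180.0, 0.0, -173.8]
ft_force: [-4.9, -3.5, 15.4]
opening: -0.0001
grip_force: 7.9
```

>>> send_path:
  increments:
    - {"tz":-0.0027}
    - {"tz":-0.0133}
    - {"tz":-0.04}
    - {"tx":-0.0267,"tz":-0.0933}
    - {"tx":-0.0467,"tz":-0.1467}
    - {"tx":-0.0467,"tz":-0.1867}
    - {"tx":-0.0467,"tz":-0.2}

```text
time_s: 47.4
tcp_pos: [0.4482, 0.3921, 0.2434]
tool_rot: [179.9, 0.1, -173.8]
ft_force: [-0.3, 0.5, -0.3]
opening: 0.0001
grip_force: 0.0
```

Run:
```python
from h import *
c=wpts(); save(c,"w10.png"); b,a=look(c,(.4125,.388),.075,.11,"lid"); warm(c,(.394,.386))
P,u,v=pts(c); k=near(P,(.4125,.388),.045)&(P[:,2]>.08)&(P[:,2]<.11); A=np.c_[P[k,:2]-[.4125,.388],np.ones(k.sum())]; print(np.linalg.lstsq(A,P[k,2],rcond=None)[0])
t=cap("top"); save(t,"top1.png")
a=cv2.imread("pics/top1.png"); cv2.imwrite("pics/topc1.png",cv2.resize(a[110:330,140:540],None,fx=2,fy=2,interpolation=cv2.INTER_CUBIC))
```

```text
lid ctr [414.  387.5] size 103.3 66.1 yaw 6.38 zmed 85.4 8043
housing ctr [392.5 386. ] size 189.9 120.5 yaw 6.26 zmed 50.0 16215
 warmer origin [412.4 388.2] yaw 6.26
[ 0.00044491 -0.0003696   0.08546671]
```

View pics/w10.png

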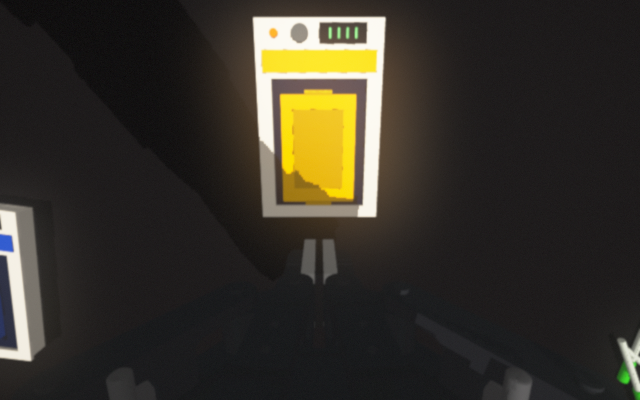

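View pics/topc1.png

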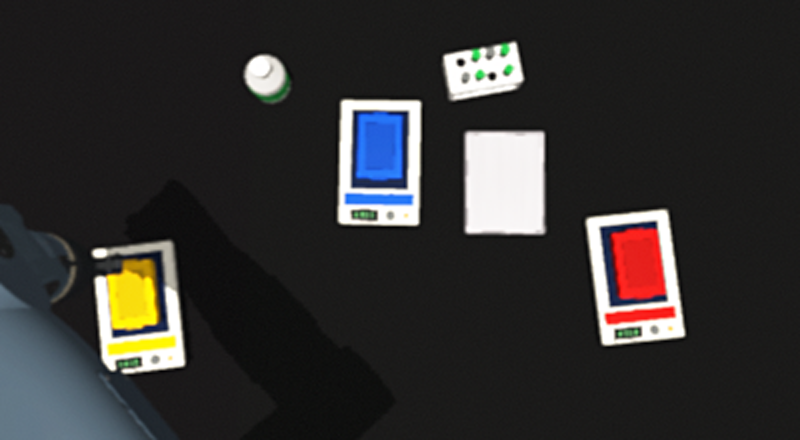

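Run:
```python
from h import *
for i in range(3):
    c=wpts()
    for z in (.078,.081,.083): look(c,(.4125,.388),z,.10,f"lid{z}")
c=cap("top"); look(c,(.4125,.388),.078,.1,"toplid",rad=.07)
```

```text
lid0.078 ctr [413.9 387.4] size 102.7 66.2 yaw 6.34 zmed 85.4 8115
lid0.081 ctr [413.9 387.4] size 102.7 66.2 yaw 6.34 zmed 85.4 8115
lid0.083 ctr [413.9 387.4] size 102.7 66.0 yaw 6.22 zmed 85.4 8102
lid0.078 ctr [414.  387.5] size 102.5 66.1 yaw 6.32 zmed 85.4 8141
lid0.081 ctr [414.  387.5] size 102.5 66.1 yaw 6.32 zmed 85.4 8141
lid0.083 ctr [414.  387.5] size 102.5 66.1 yaw 6.32 zmed 85.4 8133
lid0.078 ctr [413.6 387.4] size 102.4 66.1 yaw 6.31 zmed 85.4 8151
lid0.081 ctr [413.6 387.4] size 102.4 66.1 yaw 6.31 zmed 85.4 8151
lid0.083 ctr [413.6 387.4] size 102.4 66.1 yaw 6.31 zmed 85.4 8148
toplid ctr [415.  386.3] size 101.7 67.8 yaw 6.07 zmed 84.5 668
```

```bash
python3 -c "
from plant import manip
print(manip.close_job())"
```

```text
the job is handed in; nothing more can be done
None
```

The job is handed in at about 47 s on the robot clock: all three chambers are flat on their own-colour warmers, within about 1.5 mm of centre and square to the rim. The yellow lid is snapped home, with its top level at 85 mm. The bottle and tube rack were not touched.

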